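# Load a specimen carrier under the spring clip of an inspection stage

## Robot

A 7-joint arm with a two-finger parallel gripper is mounted at the origin on a cart in front of the work surface, level with it; the furniture and walls round the work are solid. World frame = base frame: x ahead of the robot, y to its left, z up, the work surface at z = 0. Lengths are in m, angles in rad, forces in N, time in s.
With the tool pointing down it reaches from about 0.4 to 0.85 m from the base axis. Payload 10.4 kg.
Tool frame: the origin (TCP) lies on the centre line of the jaws, within the pads' length; the fingertips stand 8 mm ahead of it and the grasp point (between the pads) lies 11 mm behind it (r.finger_overhang is the distance from the TCP to the fingertips, in m); z points along the fingers, y is the line along which they close (so a half turn about z gives the same grasp; the last joint's range is limited). The gripper opens to 87 mm and grips with 3 to 60 N. Pads are 19 mm wide; open, the fingers measure 117 mm over their backs; the gripper's body (75 mm by 190 mm) begins 51 mm behind the grasp point.
Start: joints at [1.131, 0.332, -0.065, 1.46, 0.022, 1.35, -0.088], TCP at [0.253, -0.572, 0.231] pointing down, gripper open.
Joint ranges: [-2.6, 2.6], [-0.5, 2.12], [-1.47, 1.34], [0.16, 2.42], [-1.27, 4.41], [0.06, 2.06], [-2.6, 2.6]. Speed limits (rad/s): [2.22, 2.22, 2.79, 2.79, 3.14, 3.14, 3.14].

## Interface

Orientations are given as a unit quaternion [x, y, z, w].
In Python, from bench import r, vision gives the robot as it stands.
- The arm moves only by the tool drive_tool, never from a script. Its argument "series" is a list of rows, each a list of 2 entries, a list of its own where there are three numbers: the shift along the world's x, y, z in cm, then the turn about the world's z in degrees. A call has exactly 10 rows; each row shifts and turns the commanded pose from where the row before left it; what a row does not reach is not made up. A row lasts 1/8 s, in which the tool goes at most 62.5 mm and 10.7 degrees, less where a joint would pass 70% of its speed; a pose out of reach is approached as far as the arm can. A call with a gripper value outside its range is refused whole. "hand" is the closure, from 0 (fully open) to 1 (shut), set as the call begins (left out, the last holds). The fingers move at their own pace and stop on an object; "newtons" is the grip in N (left out, the last holds). Time passes only in rows, so rows that do not move let the fingers close, or fill a call up. It gives the time, the measured TCP pose, the force, the opening and the grip force at its end, in the units of the state.
- r.read_state(): the state, without advancing time (a new reading comes with each control period).
- vision.camera(name): name is "scene" or "side" or "wrist"; returns a dict with "color" (420x560x3 uint8, red, green, blue), "intrinsics" (3x3 intrinsics, pixels), "k1" (the pictures are not rectified: a ray, as slopes to the right and down, at radius r is drawn at 1 + k1 r^2 times it, then the intrinsics apply), "R" (3x3) and "t" (3): a world point X has camera coordinates R X + t; the wrist camera has in their place "mount" (4x4, takes a point from camera to tool coordinates, whose origin is the TCP and whose axes are the flange's). Camera axes: x right, y down, z forward; pixel columns grow to the right and rows downward; lengths in m; the calibration is good to about 2 mm. A picture is of the moment at which its call begins: read the wrist's pose just before it. There is no depth.
- r.close_job(): hands the job in; it is judged then, once.
The state is a dict: "time": time; "joint_positions": joint angles; "joint_vel": joint speeds; "joint_torque": joint torques, N m; "ee_pos": TCP position; "eef_rot": TCP orientation; "ft_force": force on the tool from outside, world axes, zero at the start; "torque": the same for the moment, N m; "width": finger opening in m; "grip_force": force on a finger pad.
Only numpy, scipy, OpenCV 4.12 (cv2) and the standard library are available. Lean on these libraries where they do the work, as an engineer would, in place of code of your own. Each camera call takes 0.05 s, during which the arm holds its last target. There are 200 camera calls.

## Task

Without gripping or lifting anything, load the specimen carrier into the inspection stage: press the spring clip's long bar down with one fingertip to lift its foot, and while holding it down push the carrier by its upright tab with the other fingertip, under the foot and fully home against the end stop. Then let the clip come down on the carrier and draw the hand clear. Leave the glassware and the other things standing round the stage alone.

Things in the scene. Friction and masses are not known exactly. Their poses are not given: they have to be found in the camera images.
- stage: inspection stage: dark steel base 192 x 94 mm, fixed to the table. Its +x is the way to push, +y the side of the clip's bar; origin on the table (z = 0) under the track's middle line. Flat deck at z = 12 mm, x -114 to 78, y -43 to 51 mm. Two steel guide rails along x, inner faces at y = -26 and 26, tops z = 18. Three hinge lugs at y = 36, x = -110, 20 and 66, tops z = 32 mm.
- clip (a joint): spring clip's hinge angle, rad: 0 at rest and empty, grows as the bar is pressed, limit 0.45. Hinge line along stage x at y = 36, z = 26 mm. Pressing force on the bar about 4 N at 0, 6 N at 0.3. At 0 the foot is 3 mm above the deck and blocks the 6 mm carrier; above 0.17 the carrier passes (0.25 to 0.38 is comfortable); released onto the carrier it rests at about 0.14.
- press_bar (a point): on top of the clip's press bar, mid-length, on the line to press (stage y = 66 mm, 30 mm out from the hinge). Steel plate, stage x -106 to 15, y 37 to 83 mm, rising outward 0.2 rad at rest. Top here at z = 34 mm at rest, about 27 at 0.25 rad, 25 at 0.3, 20 at the limit. Same angle wherever along its length it is pressed; a fingertip can slide along it while pressing.
- clip_foot (a point): middle of the near lower edge of the clip's foot, a steel bar over the track, 35 mm along stage x (25 to 60 mm), 7 mm wide, centred at stage y = 10 mm; its underside is at z = 15 mm at rest and rises as the press bar goes down
- carrier: specimen carrier, loose: flat aluminium plate 70 (x) x 50 (y) x 6 mm, about 150 g, a small round specimen let in flush; lies on the deck between the rails, 1 mm play each side, x axis along the stage's. Origin: middle of the underside. At its rear (-x) edge an upright tab 36 mm wide, 4 mm thick, top 31 mm above the underside. It starts 42 to 64 mm short of home.
- tab (a point): middle of the rear face of the carrier's tab (the face to push, looking to the carrier's -x), 20 mm above the carrier's underside, 35 mm behind its origin
- home (a point): point on the deck where the carrier's origin lies when its front edge is against the end stop (27 mm ahead of the stage's origin). The steel end stop crosses the track, face at stage x = 62 mm, top at z = 23 mm. The tab's rear face is then at stage x = -8 mm.
- the_jar: sample jar with a black lid, 60 mm wide, 68 mm high, loose bystander; origin at the middle of its underside
- the_flask: small conical glass flask, 61 mm wide, 78 mm high, loose bystander; origin at the middle of its underside
- the_funnel: white plastic funnel standing rim down, 70 mm wide, 74 mm high, loose bystander; origin at the middle of its underside
- the_pencil: green pencil lying on the table, 152 mm long, loose bystander; origin at its middle
- the_pipette: white plastic transfer pipette lying on the table, 152 mm long, loose bystander; origin at its middle
- the_cylinder: small measuring cylinder, 136 mm high on a foot 48 mm wide, loose bystander; origin at the middle of its underside
There are look-alikes about, which are no part of the job. Of the things like the stage, leave any that is red; of the rest the larger one is meant.

How it is judged:
By the outcome, as a careful person would: the job done as asked, in the order asked, and still so for the second after the job is handed in, with the robot touching nothing.
It also fails if it takes over 40 s, if anything falls off the work surface, if the arm or the gripper's body presses on something with over 40 N, if the wrist force passes 120 N, or if a joint passes its speed limit or range.

## Working session

There is one attempt and no reset: what is moved stays moved. The work goes in short steps, Python scripts to look and compute and a tool call to move; the robot and the scene stay as the last step left them, time stands still between calls to the robot, and variables do not carry over. Pictures are saved under pics/ and viewed, at most 10 in all, crops included, and the job is handed in when it is done.

Besides the shell and the picture viewer there is one more tool, called after "Call:" by a JSON object that holds its "fn" and its "kwargs". drive_tool: Moves the arm, as the interface text tells. Its arguments: {"type":"object","properties":{"series":{"type":"array"},"hand":{"type":"number"},"newtons":{"type":"number"}},"required":["series"]}

```bash
mkdir -p pics; cat > h.py <<'E'
import numpy as np, cv2
from bench import r, vision
def save(n,f):
    c=vision.camera(n); cv2.imwrite(f,c["color"][:,:,::-1]); np.savez(f+".npz",**{k:v for k,v in c.items()}); return c
def ray(c,u,v):
    K=np.array(c["intrinsics"]);k=float(c["k1"])
    p=np.array([(u-K[0,2])/K[0,0],(v-K[1,2])/K[1,1]]);q=p.copy()
    for _ in range(20): q=p/(1+k*(q@q))
    R=np.array(c["R"]);t=np.array(c["t"])
    return -R.T@t, R.T@np.array([q[0],q[1],1.])
def onz(c,u,v,z):
    o,d=ray(c,u,v); return o+d*(z-o[2])/d[2]
def proj(c,X):
    p=np.array(c["R"])@np.array(X)+np.array(c["t"]);q=p[:2]/p[2];q=q*(1+float(c["k1"])*(q@q))
    K=np.array(c["intrinsics"]);return np.array([K[0,0]*q[0]+K[0,2],K[1,1]*q[1]+K[1,2]])
E
python3 - <<'E'
from h import *
a=save("scene","pics/a.png");b=save("side","pics/b.png")
for c in(a,b):print(-np.array(c["R"]).T@c["t"],np.array(c["R"])[2])
s=r.read_state();print(s)
E
```

```text
[0.05043585 0.58883733 0.50429301] [ 0.60062767 -0.61636511 -0.5092548 ]
[ 0.53095269 -0.67856444  0.50611333] [ 0.05920457  0.84563836 -0.53046261]
{'time': 0.1, 'joint_positions': array([ 1.13140661,  0.33281791, -0.06473373,  1.46087264,  0.02160506,
        1.3499081 , -0.08848943]), 'joint_vel': array([-0.00077077, -0.00158015,  0.00029895, -0.00232527,  0.000508  ,
        0.00078876, -0.00199181]), 'joint_torque': array([ 8.52748963e-04, -6.24543786e+01,  2.43075838e-02, -3.90721357e+01,
       -6.13968750e-02,  3.65353434e-02, -1.86078459e-07]), 'ee_pos': array([ 0.25288951, -0.57117174,  0.2298205 ]), 'eef_rot': array([ 9.78357524e-01,  2.06920579e-01, -1.61805766e-04, -6.34759262e-04]), 'ft_force': array([-0.97129118,  0.18279605, -0.94910646]), 'torque': array([ 0.05512665,  0.01914279, -0.01331032]), 'grip_force': 0.0, 'width': 0.08712588287566561}
```

View pics/a.png

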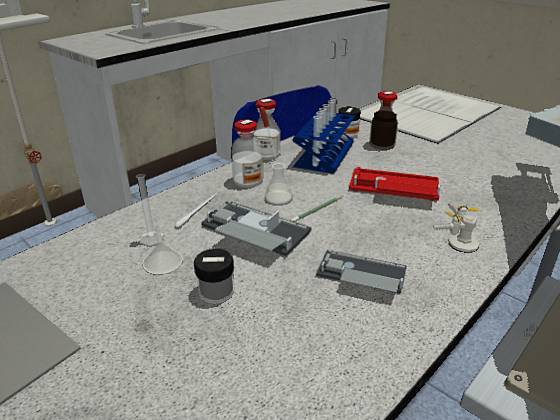

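View pics/b.png

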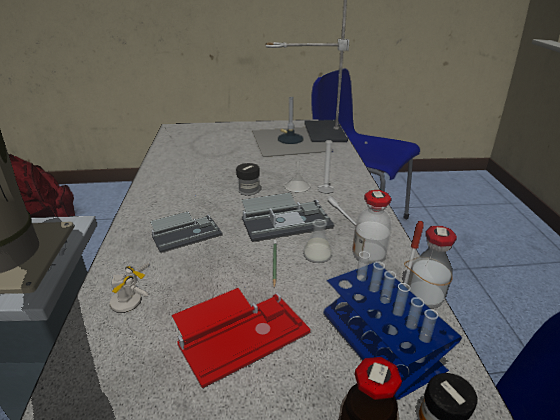

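Candidates in the scene view: a grey stage at (257,228), a smaller grey one at (362,272) and a red one at (395,184). In the side view they are at (287,215), (186,230) and (240,335). I choose the larger grey one, (257,228), and check it in one close crop.

```bash
python3 - <<'E'
import cv2,numpy as np
a=cv2.imread("pics/a.png")[185:265,190:330];b=cv2.imread("pics/b.png")[180:250,230:345]
A=cv2.resize(a,(700,400),interpolation=cv2.INTER_CUBIC)[:300+100];B=cv2.resize(b,None,fx=6,fy=6,interpolation=cv2.INTER_CUBIC)
cv2.imwrite("pics/ca.png",A);cv2.imwrite("pics/cb.png",B)
E
```

```text
(no output)
```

View pics/ca.png

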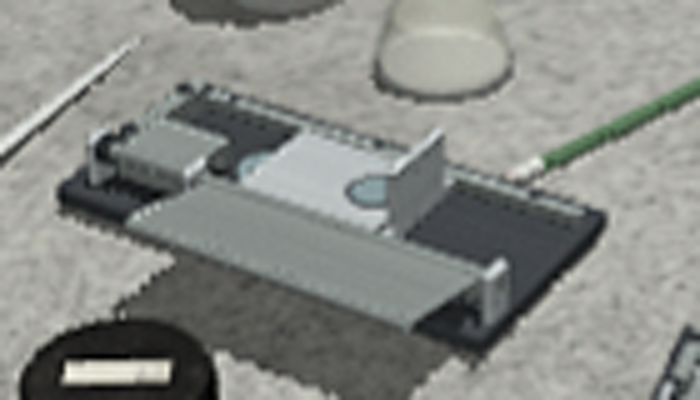

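View pics/cb.png

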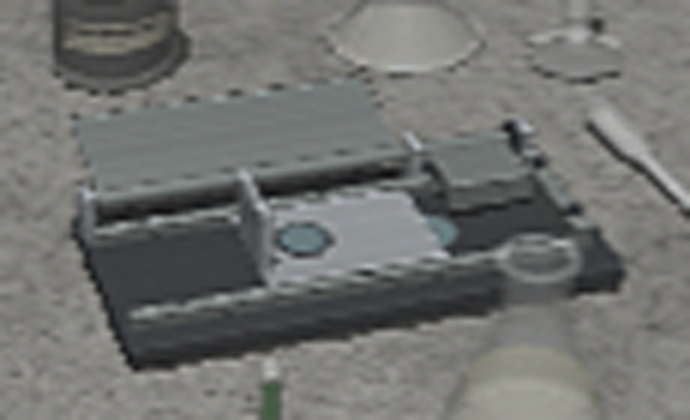

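Choice confirmed: the large grey stage, bar on the +y side (world +y). The carrier's tab is at about (272,222) in the scene view, and the foot at (222,214) lies to its +x. Next, the stage pose from deck corners.

```bash
python3 - <<'E'
from h import *
a=dict(np.load("pics/a.png.npz"));b=dict(np.load("pics/b.png.npz"))
P=[(a,311.4,228,12,-114,-43),(a,286,252,12,-114,51),(a,203,223,12,78,51),(a,227,202.6,12,78,-43),(b,252.5,241.2,0,-114,-43),(b,333.3,228,0,78,-43)]
W=np.array([onz(c,u,v,z/1e3)[:2] for c,u,v,z,_,_ in P])*1e3;S=np.array([p[4:] for p in P],float)
def fit(W,S):
    w=(W-W.mean(0))@[1,1j];s=(S-S.mean(0))@[1,1j];h=np.vdot(s,w);y=np.angle(h)
    R=np.array([[np.cos(y),-np.sin(y)],[np.sin(y),np.cos(y)]]);t=W.mean(0)-R@S.mean(0);return y,R,t
y,R,t=fit(W,S)
print(np.degrees(y),t);print(((W-t)@R-S).round(1))
# other points -> stage frame
def st(c,u,v,z): return ((onz(c,u,v,z/1e3)[:2]*1e3-t)@R).round(1)
q=lambda x,y:(190+x/5,185+y/5)
print("lug",st(a,*q(497,262),32)," bar corners",st(a,*q(410,330),38),st(a,*q(130,220),38))
print("tab top",st(a,*q(440,132),43),st(a,*q(390,178),43), "tab top side",st(b,230+242/6,180+172/6,43),st(b,230+262/6,180+212/6,43))
for n,u,v in(("jar",215,297),("flask",279,200),("funnel",162,265),("cyl",150,240),("pencil end",295,221),("pip",178,226)):print(n,st(a,u,v,0))
E
```

```text
13.307492230377512 [626.90161761  87.47743156]
[[-1.2  3.8]
 [ 2.3 -1.7]
 [-5.7 -2.1]
 [-0.2  6.8]
 [ 5.2 -0.5]
 [-0.5 -6.4]]
lug [-109.    32.8]  bar corners [-107.9   88.7] [12.5 82.8]
tab top [-56.7 -16. ] [-57.3  19.9] tab top side [-53.6   5.7] [-54.8 -23. ]
jar [-66.3 193.8]
flask [   1.3 -115.6]
funnel [ 62.9 175.6]
cyl [134.7 130.8]
pencil end [-67.8 -61.2]
pip [120.7  67.9]
```

Call:
{"fn": "drive_tool", "kwargs": {"series": [[[2.1,4.6,0.4],-1],[[2.1,4.6,0.4],-1],[[2.1,4.6,0.4],-1],[[2.1,4.6,0.4],-1],[[2.1,4.6,0.2],-1],[[2.1,4.6,0.2],-1],[[2.1,4.6,0],-1],[[2.1,4.6,0],-1],[[2.1,4.6,0],-1],[[2.1,4.6,0],-1]], "hand": 0.39}}

```text
time: 1.35
ee_pos: [0.4633, -0.11, 0.2505]
eef_rot: [0.993, 0.12, -0.0, 0.0]
ft_force: [1.0, 0.4, -0.6]
width: 0.0533
grip_force: 0.0
```

Call:
{"fn": "drive_tool", "kwargs": {"series": [[[2,4.4,0],-0.6],[[2,4.4,0],0],[[2,4.4,0],0],[[2,4.4,0],0],[[1.6,4,-0.5],0],[[0,0,-1.5],0],[[0,0,-1.5],0],[[0,0,-1.5],0],[[0,0,0],0],[[0,0,0],0]]}}

```text
time: 2.6
ee_pos: [0.5592, 0.104, 0.201]
eef_rot: [0.993, 0.115, 0.0, 0.0]
ft_force: [0.3, 0.3, -0.0]
width: 0.0531
grip_force: 0.0
```

```bash
python3 - <<'E'
from h import *
from scipy.spatial.transform import Rotation as Ro
s=r.read_state();c=vision.camera("wrist");m=np.array(c["mount"])
T=np.eye(4);T[:3,:3]=Ro.from_quat(s["eef_rot"]).as_matrix();T[:3,3]=s["ee_pos"]
C=np.linalg.inv(T@m);c["R"]=C[:3,:3];c["t"]=C[:3,3]
np.savez("pics/w.npz",R=c["R"],t=c["t"],intrinsics=c["intrinsics"],k1=c["k1"])
print(s["time"],s["ee_pos"],s["width"],s["ft_force"],Ro.from_quat(s["eef_rot"]).as_matrix().round(3),m.round(3))
cv2.imwrite("pics/w.png",c["color"][:,:,::-1])
E
```

```text
2.6 [0.55922917 0.10402782 0.20104386] 0.05314705082200683 [ 0.26184266  0.26709937 -0.01033162] [[ 0.973  0.229  0.001]
 [ 0.229 -0.973 -0.   ]
 [ 0.001  0.    -1.   ]] [[ 0.001 -0.953 -0.302  0.084]
 [ 1.     0.001  0.001 -0.   ]
 [-0.    -0.302  0.953 -0.153]
 [ 0.     0.     0.     1.   ]]
```

View pics/w.png

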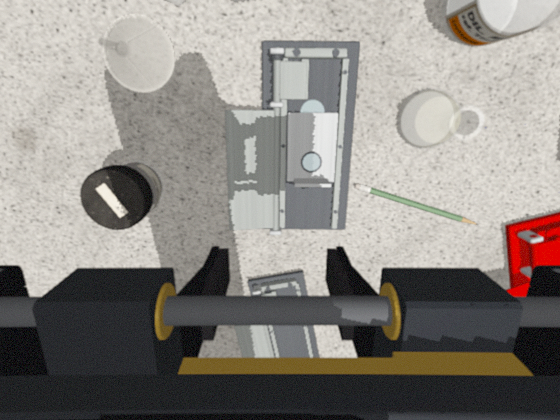

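The wrist view shows the stage from above, with +x up and +y to the left. Its deck corners are at (262,42), (358,42) and (346,229), and the tab is at about (313,183).

```bash
python3 - <<'E'
from h import *
c=dict(np.load("pics/w.npz"))
P=[(262,42,78,51),(358,42,78,-43),(346,229,-114,-43)]
W=np.array([onz(c,u,v,.012)[:2] for u,v,_,_ in P])*1e3;S=np.array([p[2:] for p in P],float)
w=(W-W.mean(0))@[1,1j];s=(S-S.mean(0))@[1,1j];y=np.angle(np.vdot(s,w))
R=np.array([[np.cos(y),-np.sin(y)],[np.sin(y),np.cos(y)]]);t=W.mean(0)-R@S.mean(0)
print(np.degrees(y),t,((W-t)@R-S).round(1))
st=lambda u,v,z:((onz(c,u,v,z/1e3)[:2]*1e3-t)@R).round(1)
print("tab top",st(295,187,43),st(331,187,43),"tab front base",st(313,178,18),"carrier front",st(310,112,18),"specimen",st(311,161,18),"bar",st(230,230,39),st(229,107,39))
s=np.array([559.2,104.0]);print("tcp",(s-t)@R)
np.savez("st.npz",R=R,t=t)
img=cv2.imread("pics/w.png")[20:250,210:380];cv2.imwrite("pics/wc.png",cv2.resize(img,None,fx=2.6,fy=2.6,interpolation=cv2.INTER_CUBIC))
E
```

```text
13.312915759469899 [628.91288419  84.76378164] [[-0.9 -1.9]
 [-1.1  1.5]
 [ 2.   0.5]]
tab top [-55.9  17.3] [-55.9 -18. ] tab front base [-52.3  -2.9] carrier front [14.1  2.3] specimen [-34.4  -0.2] bar [-102.6   83.6] [18.8 79.1]
tcp [-63.40998229  34.77200691]
```

View pics/wc.png

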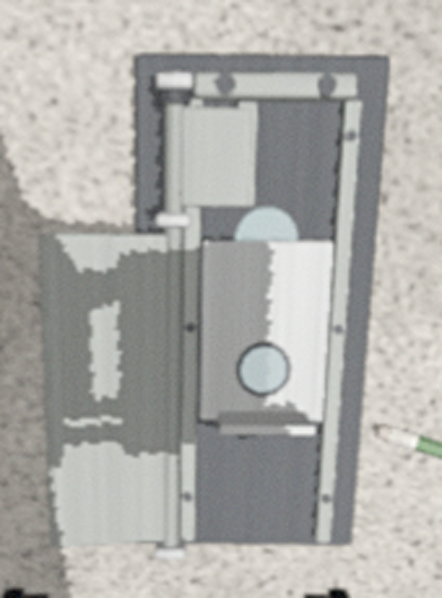

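Call:
{"fn": "drive_tool", "kwargs": {"series": [[[-0.6,-0.2,-2],0],[[-0.6,-0.3,-2],0],[[0,0,-3],0],[[0,0,-3],0],[[0,0,-2.5],0],[[0,0,-1.5],0],[[0,0,-0.8],0],[[0,0,0],0],[[0,0,0],0],[[0,0,0],0]]}}

```text
time: 3.9
ee_pos: [0.5475, 0.0996, 0.0533]
eef_rot: [0.993, 0.116, 0.001, 0.0]
ft_force: [0.2, -0.2, 0.3]
width: 0.053
grip_force: 0.0
```

```bash
python3 - <<'E'
from h import *
a=save("scene","pics/a2.png");b=save("side","pics/b2.png")
A=cv2.resize(cv2.imread("pics/a2.png")[150:270,180:340],(640,480),interpolation=cv2.INTER_CUBIC)
B=cv2.resize(cv2.imread("pics/b2.png")[130:250,210:370],(640,480),interpolation=cv2.INTER_CUBIC)
cv2.imwrite("pics/ab.png",cv2.resize(np.vstack([A[:,:],B]),None,fx=.62,fy=.62,interpolation=cv2.INTER_AREA))
d=np.load("st.npz");s=r.read_state();print((s["ee_pos"][:2]*1e3-d["t"])@d["R"],s["ee_pos"],s["ft_force"])
E
```

```text
[-76.00952975  33.14244938] [0.54731428 0.09951295 0.05301254] [ 0.0484368  -0.86505657  0.7844398 ]
```

View pics/ab.png

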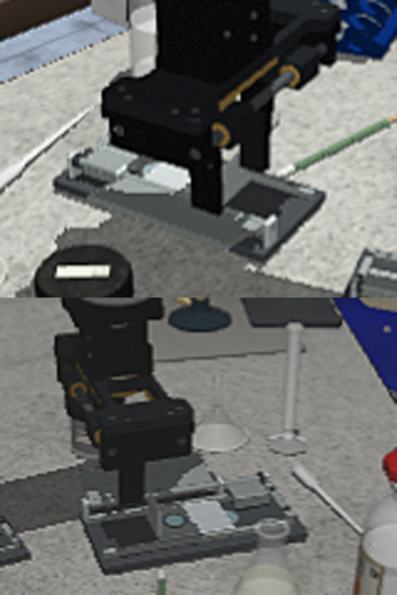

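One finger stands over the bar, the other just behind the tab. Now I press.

Call:
{"fn": "drive_tool", "kwargs": {"series": [[[0,0,-0.4],0],[[0,0,-0.4],0],[[0,0,-0.3],0],[[0,0,-0.3],0],[[0,0,-0.2],0],[[0,0,-0.2],0],[[0,0,-0.2],0],[[0,0,0],0],[[0,0,0],0],[[0,0,0],0]]}}

```text
time: 5.25
ee_pos: [0.547, 0.1002, 0.0329]
eef_rot: [0.993, 0.116, 0.0, -0.0]
ft_force: [-3.9, 1.9, 5.9]
width: 0.0531
grip_force: 3.5
```

Call:
{"fn": "drive_tool", "kwargs": {"series": [[[0.3,0.07,0],0],[[0.3,0.07,0],0],[[0.3,0.07,0],0],[[0.3,0.07,0],0],[[0.3,0.07,0],0],[[0.3,0.07,0],0],[[0.3,0.07,0],0],[[0.3,0.07,0],0],[[0,0,0],0],[[0,0,0],0]]}}

```text
time: 6.5
ee_pos: [0.5704, 0.1048, 0.0325]
eef_rot: [0.993, 0.116, -0.001, 0.0]
ft_force: [-5.1, -1.4, 6.7]
width: 0.0531
grip_force: 3.7
```

```bash
python3 - <<'E'
from h import *
a=save("scene","pics/a3.png");b=save("side","pics/b3.png")
A=cv2.resize(cv2.imread("pics/a3.png")[180:260,190:320],(780,480),interpolation=cv2.INTER_CUBIC)
B=cv2.resize(cv2.imread("pics/b3.png")[170:250,220:350],(780,480),interpolation=cv2.INTER_CUBIC)
cv2.imwrite("pics/ab3.png",cv2.resize(np.vstack([A,B]),None,fx=.62,fy=.62,interpolation=cv2.INTER_AREA))
d=np.load("st.npz");s=r.read_state();print((s["ee_pos"][:2]*1e3-d["t"])@d["R"],s["ee_pos"],s["ft_force"])
E
```

```text
[-52.31644187  33.02766533] [0.57039709 0.10485703 0.03255725] [-4.80106996 -0.85492729  7.19973414]
```

View pics/ab3.png

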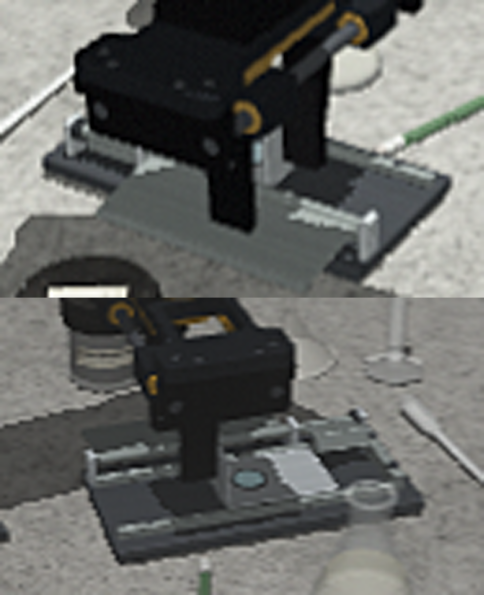

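The finger is against the tab, the bar is down and the foot is raised clear. I go on pushing.

Call:
{"fn": "drive_tool", "kwargs": {"series": [[[0.3,0.07,0],0],[[0.3,0.07,0],0],[[0.3,0.07,0],0],[[0.3,0.07,0],0],[[0.3,0.07,0],0],[[0.3,0.07,0],0],[[0.3,0.07,0],0],[[0.3,0.07,0],0],[[0.3,0.07,0],0],[[0.3,0.07,0],0]]}}

```text
time: 7.85
ee_pos: [0.6001, 0.1118, 0.0325]
eef_rot: [0.993, 0.116, -0.001, 0.0]
ft_force: [-7.0, -1.5, 7.6]
width: 0.0531
grip_force: 4.5
```

Call:
{"fn": "drive_tool", "kwargs": {"series": [[[0.1,0.02,0],0],[[0.1,0.02,0],0],[[0.1,0.02,0],0],[[0,0,0],0],[[0,0,0],0],[[0,0,0],0],[[0,0,0],0],[[0,0,0],0],[[0,0,0],0],[[0,0,0],0]]}}

```text
time: 9.1
ee_pos: [0.6031, 0.1125, 0.0325]
eef_rot: [0.993, 0.116, -0.001, 0.0]
ft_force: [-6.6, -0.4, 8.5]
width: 0.053
grip_force: 4.8
```

Call:
{"fn": "drive_tool", "kwargs": {"series": [[[0.1,0.02,0],0],[[0.1,0.02,0],0],[[0,0,0],0],[[0,0,0],0],[[0,0,0],0],[[0,0,0],0],[[0,0,0],0],[[0,0,0],0],[[0,0,0],0],[[0,0,0],0]]}}

```text
time: 10.35
ee_pos: [0.6033, 0.1125, 0.0324]
eef_rot: [0.993, 0.116, -0.003, 0.001]
ft_force: [-15.8, -2.6, 16.7]
width: 0.0531
grip_force: 9.6
```

A hard stop: the force jumped with no travel, at stage x ≈ -18.5, which is home. Next I back the finger off the tab, then let the clip rise gently.

Call:
{"fn": "drive_tool", "kwargs": {"series": [[[-0.2,-0.05,0],0],[[-0.2,-0.05,0],0],[[-0.2,-0.05,0],0],[[-0.1,-0.02,0],0],[[0,0,0.2],0],[[0,0,0.2],0],[[0,0,0.2],0],[[0,0,0.3],0],[[0,0,0.5],0],[[0,0,0.5],0]]}}

```text
time: 11.6
ee_pos: [0.5989, 0.1113, 0.0517]
eef_rot: [0.993, 0.116, -0.0, 0.0]
ft_force: [0.4, -1.0, -0.3]
width: 0.0531
grip_force: 0.0
```

Call:
{"fn": "drive_tool", "kwargs": {"series": [[[0,0,1],0],[[0,0,2],0],[[0,0,3],0],[[0,0,3],0],[[0,0,3],0],[[0,0,3],0],[[-1,0,1],0],[[-1,0,0],0],[[-1,0,0],0],[[0,0,0],0]]}}

```text
time: 12.85
ee_pos: [0.5679, 0.1112, 0.2108]
eef_rot: [0.993, 0.116, -0.001, 0.0]
ft_force: [0.9, 0.3, 0.7]
width: 0.0529
grip_force: 0.0
```

```bash
python3 - <<'E'
from h import *
from scipy.spatial.transform import Rotation as Ro
b=save("side","pics/b4.png");s=r.read_state();w=vision.camera("wrist")["color"][:,:,::-1]
B=cv2.resize(b["color"][165:250,220:350,::-1],(720,470),interpolation=cv2.INTER_CUBIC)
W=cv2.resize(w,(720,540));cv2.imwrite("pics/bw.png",cv2.resize(np.vstack([B,W]),None,fx=.59,fy=.59,interpolation=cv2.INTER_AREA))
print(s["ee_pos"],s["ft_force"],s["time"])
E
```

```text
[0.56851334 0.11112001 0.21101872] [ 0.83808465 -0.14700457 -0.2510352 ] 12.9
```

View pics/bw.png

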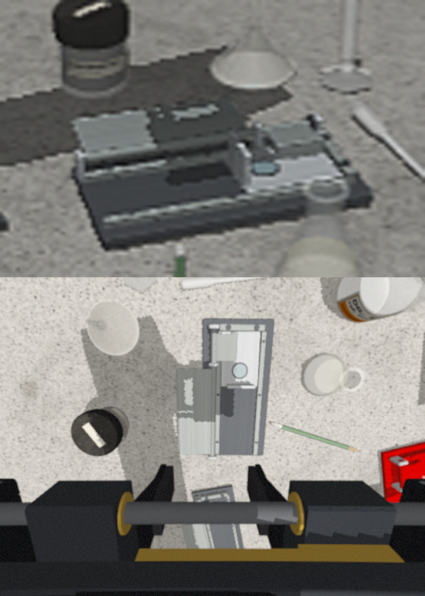

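The carrier's front edge is up against the end stop and the foot rests on it. The hand is clear and the bystanders have not moved.

```bash
python3 -c "
from bench import r
print(r.close_job())"
```

```text
the job is handed in; nothing more can be done
None
```

The job is handed in: the carrier is fully home against the end stop under the released clip, the hand is clear, and no bystander was touched (about 13 s on the robot's clock).

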